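# Sweep the spilled sugar cones into the counter bay

## Robot

A 7-joint arm with a two-finger parallel gripper is mounted at the origin on the work surface. World frame = base frame: x ahead of the robot, y to its left, z up, the work surface at z = 0. Lengths are in m, angles in rad, forces in N, time in s.
With the tool pointing down it reaches from about 0.35 to 0.9 m from the base axis. Payload 8.1 kg.
Tool frame: the origin (TCP) lies midway between the tips of the shut fingers; the grasp point (between the pads) lies 19 mm behind it; z points along the fingers, y is the line along which they close (so a half turn about z gives the same grasp; the last joint's range is limited). The gripper opens to 92 mm and grips with 3 to 60 N. Pads are 19 mm wide; open, the fingers measure 130 mm over their backs; the gripper's body (75 mm by 190 mm) begins 47 mm behind the grasp point.
Start: joints at [-1.257, 0.434, 0.025, 1.573, -0.012, 1.134, -0.075], TCP at [0.253, 0.571, 0.198] pointing down, gripper open.
Joint ranges: [-2.62, 2.62], [-0.44, 2.09], [-1.27, 1.32], [0.08, 2.57], [-1.32, 4.46], [0.12, 2], [-2.74, 2.74]. Speed limits (rad/s): [2.22, 2.22, 3.01, 3.01, 3.14, 3.14, 3.14].

## Interface

Orientations are given as a unit quaternion [w, x, y, z].
In Python, from workcell import arm gives the robot as it stands. The module is installed in compiled form; this text tells all that it offers.
- The arm moves only by the tool step_arm, never from a script. Its argument "motion" is a list of rows, each a list of 7 numbers: the shift along the tool's x, y, z in m, then the turn, a rotation vector about the tool's x, y, z in rad, then the opening, from -1 (shut) to 1 (fully open). In form: [[tx, ty, tz, rx, ry, rz, hand], ...]. A call has 1 to 10 rows; each row is the pose to reach, as a shift and turn from the pose commanded when the call began, along the tool's axes at that moment; what a row does not reach only later rows make up. A row lasts 1/12 s, in which the tool goes at most 41.7 mm and 7.16 degrees, less where a joint would pass 70% of its speed; a pose out of reach is approached as far as the arm can. A call with a gripper value outside its range is refused whole. The fingers move at their own pace and stop on an object; the grip force is fixed at half the most. Time passes only in rows, so rows that repeat a pose let the fingers close. It gives the time, the measured TCP pose, the force, the opening and the grip force at its end, in the units of the state.
- arm.read_state(): the state, without advancing time (a new reading comes with each control period).
- arm.snapshot(name): name is "side" or "top" or "wrist"; returns a dict with "img" (480x640x3 uint8, red, green, blue), "depth" (480x640 float32, m along the optical axis (not along the pixel's ray), 0 where there is no reading), "camera_matrix" (3x3 intrinsics, pixels), "cam_to_world" (4x4, takes a point from camera to world coordinates); the wrist camera has in their place "hand_eye" (4x4, takes a point from camera to tool coordinates, whose origin is the TCP and whose axes are the flange's). Camera axes: x right, y down, z forward; pixel columns grow to the right and rows downward; lengths in m; the calibration is good to about 2 mm. The wrist camera is an equidistant fisheye: a pixel r from the principal point sees the ray r / f radians off the axis. A picture is of the moment at which its call begins: read the wrist's pose just before it.
- arm.hand_in(): hands the job in; it is judged then, once.
Trained networks look in the newest picture that a camera, given by its name, has taken for a name from the list of things; names that differ only in an ending like _2 or _b are one class to them, and where a whole thing is asked for, a point or a joint stands for the part that bears it (a point fixed in the world has none). Each returns a list of dicts, best first, with "confidence" (0 to 1); they miss things now and then, are a little off and sometimes report something else, mostly with a low value. They report only what shows in the picture. A call takes as long as a camera call. They do not tell look-alikes from the thing itself.
- arm.search_frame(camera, name): "centre" ([x, y, z] in m, in the coordinates of the camera as it stood for that picture, good to about 4 mm: the middle of the surface that is visible of it).
- arm.place_of(camera, name): "centre" ([x, y, z] in m, in the coordinates of the camera as it stood for that picture, good to about 4 mm: a listed point, or the origin of a listed thing).
The state is a dict: "time": time; "joint_positions": joint angles; "qvel": joint speeds; "tau": joint torques, N m; "ee_pos": TCP position; "tcp_rot": TCP orientation; "ft_force": force on the tool from outside, world axes, zero at the start; "ft_torque": the same for the moment, N m; "width": finger opening in m; "finger_force": force on a finger pad.
Only numpy, scipy, OpenCV 4.12 (cv2) and the standard library are available. Lean on these libraries where they do the work, as an engineer would, in place of code of your own. Each camera call takes 0.05 s, during which the arm holds its last target. There are 200 camera calls.

## Task

Three small brown sugar cones have been spilled on the shop counter. Use the closed fingers like a broom to sweep them along the counter, without flicking them, through the open side of the low three-sided wooden bay until all three lie wholly inside it. Do not lift them or take them between the fingers, and leave the jars, tins and other things on the counter where they are.

Things in the scene. Friction and masses are not known exactly. Their poses are not given: they have to be found in the camera images.
- bay: low three-sided wooden bay fixed to the counter, no floor of its own and no roof: its walls are 12 mm thick and 30 mm high and the counter is its floor. Origin: on the counter at the middle of the open side (the line joining the front ends of the two side walls). Its +y axis points from the open side into the bay, x runs along the open side, z up. Inside it is 240 mm wide (x from -120 to 120 mm) and 150 mm deep (y from 0 to 150 mm)
- cone1_mid (a point): brown raw-sugar cone with a flat top, standing on its wide end: 44 mm diameter at the bottom, 26 mm at the top, 32 mm tall, about 45 g, slides on the counter when pushed low down. This point is on its axis, half-way up (16 mm above the counter when it stands)
- cone2_mid (a point): brown raw-sugar cone with a flat top, standing on its wide end: 44 mm diameter at the bottom, 26 mm at the top, 32 mm tall, about 45 g, slides on the counter when pushed low down. This point is on its axis, half-way up (16 mm above the counter when it stands)
- cone3_mid (a point): brown raw-sugar cone with a flat top, standing on its wide end: 44 mm diameter at the bottom, 26 mm at the top, 32 mm tall, about 45 g, slides on the counter when pushed low down. This point is on its axis, half-way up (16 mm above the counter when it stands)
- spice_jar: small round spice jar with a metal cap, 36 mm diameter, 48 mm tall, standing upright between the sugar cones, in front of the middle of the bay's open side (a bystander, loose; origin at its underside)
- small_tin: small tin, a straight upright cylinder 44 mm diameter, 45 mm tall, standing beside the sugar cones farther from the bay (a bystander, loose; origin at its underside)
- oil_bottle: green oil bottle, 68 mm diameter, 210 mm tall, standing at the far side (a bystander, loose; origin at its underside)
- big_can: food can, 74 mm diameter, 110 mm tall, standing to the right of the work (a bystander, loose; origin at its underside)
- honey_jar: jar of honey, 70 mm diameter, 100 mm tall, standing to the right of the work (a bystander, loose; origin at its underside)
- mug: white mug, 80 mm diameter, 90 mm tall, handle on its +y side, standing to the left of the bay (a bystander, loose; origin at its underside)
- spoon: wooden spoon, 240 mm long, lying on the counter to the right (a bystander, loose; origin at about the middle of its length, on the counter)
Not all that is in view belongs to the job. Leave any blue, pink or yellow look-alike of the part that bears cone1_mid alone.

How it is judged:
At the end, for the whole second after the job is handed in: Each of the three sugar cones is at rest on the counter inside the bay: its middle at least 20 mm past the line of the open side and between the side walls and the back wall, less than 30 mm above the counter; every bystander is within 20 mm of where it began (y of cone1_mid in the frame of bay between 0.02 and 0.15 m and x of cone1_mid in the frame of bay between -0.12 and 0.12 m and height (world z) of each of cone1_mid, cone2_mid, cone3_mid below 0.03 m and linear speed of each of cone1, cone2, cone3 below 0.01 m/s and y of cone2_mid in the frame of bay between 0.02 and 0.15 m and x of cone2_mid in the frame of bay between -0.12 and 0.12 m and y of cone3_mid in the frame of bay between 0.02 and 0.15 m and x of cone3_mid in the frame of bay between -0.12 and 0.12 m and distance of each of spice_jar, small_tin, oil_bottle, big_can, honey_jar, mug, spoon from where it was at the start of the episode below 0.02 m); the robot touches nothing.
It fails at once if a sugar cone is lifted off the counter (its middle rises about 18 mm) (height (world z) of any of cone1_mid, cone2_mid, cone3_mid above 0.034 m).
It fails at once if a sugar cone is taken between the fingers (its middle within 20 mm of the grasp point) (distance between the grasp point and cone1_mid below 0.02 m or distance between the grasp point and cone2_mid below 0.02 m or distance between the grasp point and cone3_mid below 0.02 m).
It fails at once if a sugar cone is flicked or thrown (faster than 0.6 m/s) (linear speed of any of cone1, cone2, cone3 above 0.6 m/s).
It fails at once if a bystander is moved by 20 mm or more, or an upright one is tipped over (distance of any of spice_jar, small_tin, oil_bottle, big_can, honey_jar, mug, spoon from where it was at the start of the episode above 0.02 m or angle between any of spice_jar, small_tin, oil_bottle, big_can, honey_jar, mug's own z axis and vertical above 0.4 rad).
It also fails if it takes over 58 s, if anything falls off the work surface, if the arm or the gripper's body presses on something with over 40 N, if the wrist force passes 120 N, or if a joint passes its speed limit or range.

## Working session

There is one attempt and no reset: what is moved stays moved. The work goes in short steps, Python scripts to look and compute and a tool call to move; the robot and the scene stay as the last step left them, time stands still between calls to the robot, and variables do not carry over. Pictures are saved under pics/ and viewed, at most 10 in all, crops included, and the job is handed in when it is done.

Besides the shell and the picture viewer there is one more tool, called after "Emit:" as name(argument=value, ...) on one line, values as JSON. step_arm: Moves the arm, as the interface text tells. Its arguments: {"type":"object","properties":{"motion":{"type":"array"}},"required":["motion"]}

```bash
mkdir -p pics; cat > h.py <<'E'
import numpy as np, cv2
from workcell import arm
from scipy.spatial.transform import Rotation as R
def w(s,p): return (s["cam_to_world"]@np.r_[p,1])[:3]
E
python3 - <<'E'
from h import *
st=arm.read_state(); print(st["ee_pos"],st["tcp_rot"],st["time"],st["width"])
for c in ("top","side"):
    s=arm.snapshot(c); cv2.imwrite(f"pics/{c}0.png",s["img"][:,:,::-1])
    for n in ("bay","cone1_mid","spice_jar","small_tin","oil_bottle","big_can","honey_jar","mug","spoon"):
        for d in arm.place_of(c,n)[:7]:
            p=np.array(d["centre"]); px=s["camera_matrix"]@p
            print(c,n,round(d["confidence"],2),w(s,p).round(3),(px[:2]/px[2]).round())
E
```

```text
[0.25287319 0.57095998 0.19725964] [-7.98732191e-05  2.06943940e-01  9.78352493e-01 -7.73520794e-04] 0.0 0.09181951908578342
top cone1_mid 0.78 [ 0.415 -0.085  0.018] [359. 311.]
top cone1_mid 0.66 [ 0.644 -0.125  0.014] [375. 215.]
top cone1_mid 0.64 [0.379 0.093 0.019] [285. 327.]
top cone1_mid 0.56 [ 0.412 -0.006  0.016] [326. 313.]
top cone1_mid 0.48 [0.501 0.026 0.016] [313. 276.]
top spice_jar 0.5 [ 0.574  0.004 -0.002] [321. 245.]
top spice_jar 0.43 [ 0.491 -0.318 -0.001] [454. 278.]
top small_tin 0.5 [ 0.497 -0.11  -0.   ] [369. 276.]
top oil_bottle 0.97 [ 0.793  0.021 -0.001] [313. 156.]
top big_can 0.71 [ 0.674 -0.323  0.002] [455. 203.]
top honey_jar 0.81 [ 0.491 -0.321 -0.002] [455. 278.]
top mug 0.93 [0.592 0.484 0.001] [122. 240.]
top spoon 0.94 [ 0.591 -0.49  -0.001] [523. 236.]
side cone1_mid 0.81 [0.382 0.182 0.018] [208. 254.]
side cone1_mid 0.77 [ 0.413 -0.081  0.021] [288. 321.]
side cone1_mid 0.54 [0.376 0.099 0.021] [225. 276.]
side cone1_mid 0.5 [0.5   0.032 0.015] [288. 267.]
side spice_jar 0.58 [ 0.571  0.001 -0.001] [322. 264.]
side spice_jar 0.4 [ 0.5   -0.11   0.002] [330. 312.]
side small_tin 0.7 [ 0.498 -0.111  0.003] [329. 312.]
side oil_bottle 0.76 [0.8   0.025 0.001] [384. 213.]
side big_can 0.65 [ 0.675 -0.316  0.002] [461. 330.]
side honey_jar 0.61 [ 0.493 -0.319 -0.   ] [401. 386.]
side honey_jar 0.4 [0.501 0.029 0.016] [289. 268.]
side mug 0.76 [0.587 0.488 0.002] [216. 160.]
side spoon 0.96 [ 0.59  -0.488  0.001] [508. 422.]
```

View pics/top0.png

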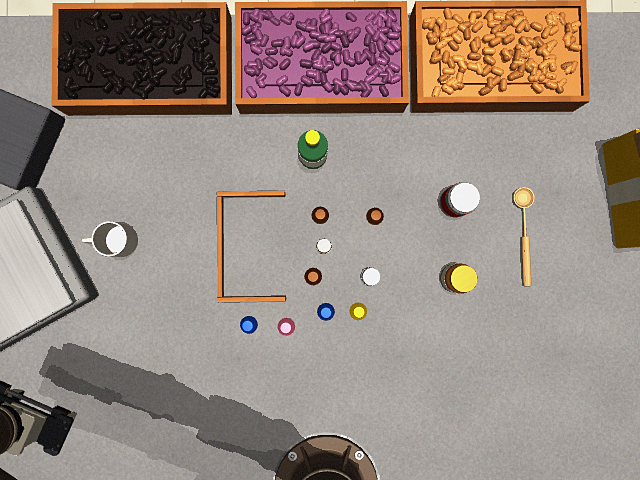

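The top view shows the bay open to the right (open end at col ~285, rows 193–298). The brown cones are at (320,214), (375,215) and (313,276), with the jar at (323,245) and the tin at (370,276). The blue, pink and yellow cones at rows 311–327 are look-alikes.

```bash
cat >> h.py <<'E'
def cloud(s):
    K=s["camera_matrix"]; v,u=np.mgrid[:480,:640]; d=s["depth"]
    P=np.stack([(u-K[0,2])/K[0,0]*d,(v-K[1,2])/K[1,1]*d,d],-1)
    return P@s["cam_to_world"][:3,:3].T+s["cam_to_world"][:3,3]
def brown(s):
    "blobs of brown cone tops (x,y,z)"
    h=cv2.cvtColor(s["img"],cv2.COLOR_RGB2HSV); P=cloud(s)
    m=((h[...,0]<16)&(h[...,1]>120)&(P[...,2]>.01)&(P[...,2]<.045)&(P[...,0]>.35)&(P[...,0]<.72)&(abs(P[...,1])<.28)).astype(np.uint8)
    n,l,st,c=cv2.connectedComponentsWithStats(m)
    for i in range(1,n):
        if st[i,4]>25:
            q=P[l==i]; t=q[q[:,2]>q[:,2].max()-.006]
            print(st[i,4],"px",c[i].round(),"mid",((t.min(0)+t.max(0))/2).round(3),"range",q.min(0).round(3),q.max(0).round(3))
E
python3 - <<'E'
from h import *
s=arm.snapshot("top"); brown(s)
P=cloud(s)
for r,c in ((193,230),(192,280),(298,230),(298,280),(205,220),(285,219)): print(r,c,P[r,c].round(3))
E
```

```text
1332 px [237. 245.] mid [0.573 0.175 0.037] range [0.442 0.092 0.01 ] [0.706 0.253 0.04 ]
191 px [320. 215.] mid [0.646 0.006 0.035] range [ 0.629 -0.011  0.01 ] [0.666 0.026 0.038]
187 px [375. 215.] mid [ 0.644 -0.126  0.037] range [ 0.625 -0.143  0.01 ] [ 0.662 -0.107  0.04 ]
195 px [313. 276.] mid [0.498 0.025 0.038] range [0.481 0.008 0.01 ] [0.517 0.044 0.041]
193 230 [0.7  0.22 0.03]
192 280 [0.701 0.101 0.03 ]
298 230 [0.451 0.222 0.029]
298 280 [0.449 0.104 0.029]
205 220 [0.671 0.244 0.033]
285 219 [0.481 0.248 0.027]
```

Emit:
step_arm(motion=[[-0.471,-0.454,0,0,0,1.154,-1],[-0.471,-0.454,0,0,0,1.154,-1],[-0.471,-0.454,0,0,0,1.154,-1],[-0.471,-0.454,0,0,0,1.154,-1],[-0.471,-0.454,0,0,0,1.154,-1],[-0.471,-0.454,0,0,0,1.154,-1],[-0.471,-0.454,0,0,0,1.154,-1],[-0.471,-0.454,0,0,0,1.154,-1],[-0.471,-0.454,0,0,0,1.154,-1],[-0.471,-0.454,0,0,0,1.154,-1]])

```text
time: 1.88
ee_pos: [0.4107, 0.1838, 0.1984]
tcp_rot: [-0.0, 0.71, 0.704, 0.001]
ft_force: [1.3, 0.9, 0.3]
width: 0.0295
finger_force: 0.0
```

Emit:
step_arm(motion=[[-0.215,0.09,0,0,0,0,-1],[-0.215,0.09,0,0,0,0,-1],[-0.215,0.09,0,0,0,0,-1],[-0.215,0.09,0,0,0,0,-1],[-0.215,0.09,0,0,0,0,-1],[-0.215,0.09,0,0,0,0,-1],[-0.215,0.09,0,0,0,0,-1],[-0.215,0.09,0,0,0,0,-1]])

```text
time: 2.55
ee_pos: [0.5005, -0.0311, 0.1981]
tcp_rot: [0.0, 0.708, 0.706, -0.0]
ft_force: [-0.2, -0.1, 0.1]
width: 0.0003
finger_force: 0.0
```

Emit:
step_arm(motion=[[-0.003,-0.001,0.04,0,0,0,-1],[-0.003,-0.001,0.08,0,0,0,-1],[-0.003,-0.001,0.12,0,0,0,-1],[-0.003,-0.001,0.15,0,0,0,-1],[-0.003,-0.001,0.175,0,0,0,-1],[-0.003,-0.001,0.19,0,0,0,-1],[-0.003,-0.001,0.19,0,0,0,-1],[-0.003,-0.001,0.19,0,0,0,-1]])

```text
time: 3.22
ee_pos: [0.4986, -0.0312, 0.0078]
tcp_rot: [-0.001, 0.707, 0.708, -0.0]
ft_force: [-0.1, -0.5, 0.4]
width: 0.0003
finger_force: 0.0
```

Emit:
step_arm(motion=[[0.012,0,0,0,0,0,-1],[0.024,0,0,0,0,0,-1],[0.036,0,0,0,0,0,-1],[0.048,0,0,0,0,0,-1],[0.06,0,0,0,0,0,-1],[0.072,0,0,0,0,0,-1],[0.084,0,0,0,0,0,-1],[0.09,0,0,0,0,0,-1],[0.09,0,0,0,0,0,-1]])

```text
time: 3.97
ee_pos: [0.4993, 0.0597, 0.008]
tcp_rot: [-0.0, 0.706, 0.708, 0.0]
ft_force: [0.6, 0.2, -0.6]
width: 0.0004
finger_force: 0.0
```

```bash
python3 - <<'E'
from h import *
print(arm.read_state()["ee_pos"])
for c in("top","side"):
    s=arm.snapshot(c); brown(s)
    cv2.imwrite(f"pics/{c}1.png",s["img"][:,:,::-1])
    for d in arm.place_of(c,"cone1_mid")[:7]: print(c,round(d["confidence"],2),w(s,d["centre"]).round(3))
E
```

```text
[0.49926146 0.05967758 0.00804217]
1160 px [233. 238.] mid [0.574 0.172 0.036] range [0.442 0.092 0.011] [0.706 0.253 0.039]
198 px [320. 215.] mid [0.647 0.007 0.038] range [ 0.629 -0.011  0.01 ] [0.666 0.026 0.041]
186 px [375. 215.] mid [ 0.643 -0.125  0.037] range [ 0.625 -0.143  0.011] [ 0.662 -0.109  0.04 ]
top 0.71 [ 0.416 -0.081  0.018]
top 0.64 [ 0.414 -0.007  0.018]
83 px [312. 190.] mid [0.695 0.179 0.033] range [0.69  0.112 0.027] [0.7   0.246 0.036]
139 px [226. 222.] mid [0.483 0.219 0.033] range [0.442 0.19  0.021] [0.523 0.249 0.036]
28 px [344. 237.] mid [0.645 0.006 0.034] range [ 0.638 -0.001  0.03 ] [0.653 0.013 0.037]
side 0.79 [ 0.414 -0.005  0.012]
side 0.78 [ 0.411 -0.08   0.015]
side 0.59 [0.502 0.031 0.015]
side 0.59 [0.378 0.094 0.022]
side 0.59 [0.385 0.182 0.017]
```

View pics/side1.png

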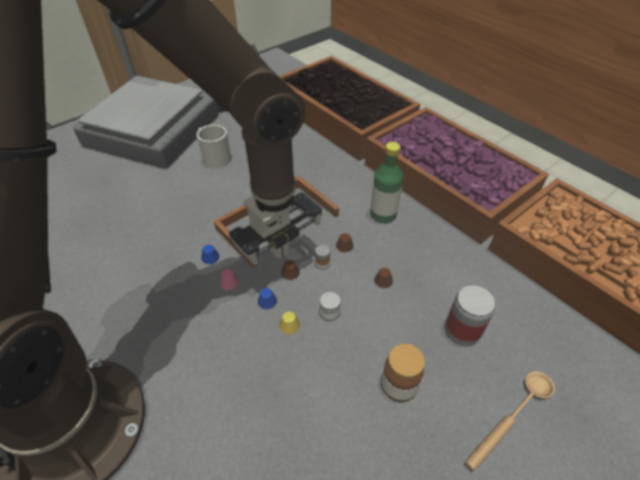

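The side view shows a brown cone still at about (290,267), with the fingertips just behind it near (288,255). I'll look closer.

```bash
python3 - <<'E'
from h import *
s=arm.snapshot("side"); a=cv2.resize(s["img"][170:320,200:400],None,fx=2,fy=2,interpolation=2)
t=arm.snapshot("wrist")["img"]; t=cv2.resize(t,(400,300))
b=arm.snapshot("top")["img"][160:310,200:400]; b=cv2.resize(b,None,fx=2,fy=2,interpolation=2)
cv2.imwrite("pics/z1.png",np.vstack([np.hstack([a,t]),np.hstack([b,b*0])])[:,:,::-1])
P=cloud(s); print(P[267,290],P[258,287])
E
```

```text
[0.49481391 0.01810763 0.03377707] [0.52011771 0.06503365 0.00247816]
```

View pics/z1.png

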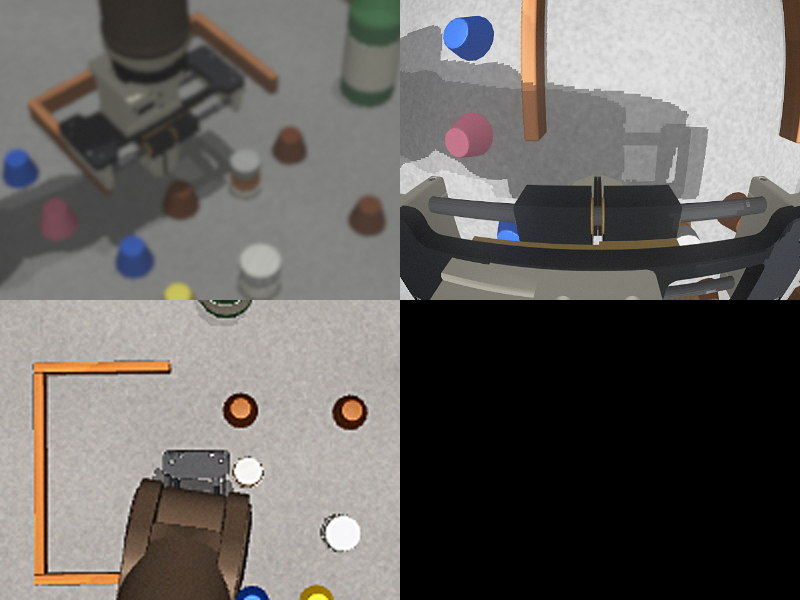

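```bash
python3 - <<'E'
from h import *
s=arm.snapshot("side"); P=cloud(s)
for r in range(225,275,4): print(r,[tuple(P[r,c].round(3)) for c in (274,278,282,288)])
print({k:np.round(v,3) for k,v in arm.read_state().items()})
E
```

```text
225 [(np.float64(0.479), np.float64(0.039), np.float64(0.159)), (np.float64(0.486), np.float64(0.036), np.float64(0.157)), (np.float64(0.494), np.float64(0.033), np.float64(0.154)), (np.float64(0.508), np.float64(0.032), np.float64(0.145))]
229 [(np.float64(0.474), np.float64(0.033), np.float64(0.156)), (np.float64(0.484), np.float64(0.034), np.float64(0.149)), (np.float64(0.494), np.float64(0.034), np.float64(0.142)), (np.float64(0.511), np.float64(0.037), np.float64(0.128))]
233 [(np.float64(0.473), np.float64(0.033), np.float64(0.146)), (np.float64(0.483), np.float64(0.034), np.float64(0.138)), (np.float64(0.494), np.float64(0.036), np.float64(0.129)), (np.float64(0.504), np.float64(0.029), np.float64(0.127))]
237 [(np.float64(0.475), np.float64(0.037), np.float64(0.129)), (np.float64(0.144), np.float64(-0.502), np.float64(0.804)), (np.float64(0.488), np.float64(0.028), np.float64(0.127)), (np.float64(0.501), np.float64(0.026), np.float64(0.12))]
241 [(np.float64(0.469), np.float64(0.029), np.float64(0.128)), (np.float64(0.475), np.float64(0.024), np.float64(0.127)), (np.float64(0
[... 1865 characters left out ...]
), np.float64(0.045), np.float64(-0.001)), (np.float64(0.481), np.float64(0.032), np.float64(0.01)), (np.float64(0.487), np.float64(0.016), np.float64(0.021))]
{'time': np.float64(4.367), 'joint_positions': array([-0.544,  0.522,  0.44 ,  2.091, -0.382,  0.605,  0.161]), 'qvel': array([-0.001, -0.   , -0.004, -0.001,  0.001, -0.001, -0.001]), 'tau': array([-4.5000e-02, -5.6311e+01,  7.0680e+00, -1.8308e+01, -2.9000e-02,
        5.2000e-02,  3.0000e-03]), 'ee_pos': array([0.499, 0.057, 0.008]), 'tcp_rot': array([ 0.   ,  0.708,  0.707, -0.   ]), 'ft_force': array([-0.508,  0.11 ,  0.902]), 'ft_torque': array([-0.011, -0.021, -0.047]), 'finger_force': np.float64(0.0), 'width': np.float64(0.0)}
```

The depth data put the fingertip at about z=0.037 when the state reports 0.008. The tips are really about 30 mm higher than reported, so they passed over the cone. I'll go back and descend with a force check.

Emit:
step_arm(motion=[[0,0,-0.02,0,0,0,-1],[-0.03,0,-0.02,0,0,0,-1],[-0.06,0,-0.02,0,0,0,-1],[-0.09,0,-0.02,0,0,0,-1],[-0.09,0,-0.01,0,0,0,-1],[-0.09,0,0,0,0,0,-1],[-0.09,0,0.005,0,0,0,-1],[-0.09,0,0.01,0,0,0,-1],[-0.09,0,0.015,0,0,0,-1],[-0.09,0,0.015,0,0,0,-1]])

```text
time: 5.2
ee_pos: [0.4987, -0.0314, -0.008]
tcp_rot: [-0.001, 0.707, 0.708, -0.0]
ft_force: [-0.2, -0.0, 0.1]
width: 0.0008
finger_force: 0.0
```

```bash
cat >> h.py <<'E'
def tip():
    s=arm.snapshot("side"); P=cloud(s); e=arm.read_state()["ee_pos"]; print("ee",e.round(4))
    m=(abs(P[...,0]-e[0])<.025)&(abs(P[...,1]-e[1])<.02)&(P[...,2]>.008)&(P[...,2]<.2)
    h=cv2.cvtColor(s["img"],cv2.COLOR_RGB2HSV); v,u=np.nonzero(m)
    q=P[m]; o=np.argsort(q[:,2])[:8]; print("lowest",[(int(u[i]),int(v[i]),*q[i].round(3).tolist()) for i in o])
E
python3 -c "
from h import *
tip()"
```

```text
ee [ 0.4989 -0.0316 -0.0075]
lowest [(308, 285, 0.5, -0.038, 0.022), (309, 284, 0.502, -0.039, 0.024), (307, 286, 0.495, -0.041, 0.025), (310, 284, 0.503, -0.041, 0.025), (306, 286, 0.493, -0.04, 0.025), (307, 285, 0.495, -0.04, 0.027), (310, 283, 0.503, -0.04, 0.028), (311, 282, 0.507, -0.04, 0.028)]
```

Emit:
step_arm(motion=[[0,0,0.005,0,0,0,-1],[0,0,0.01,0,0,0,-1],[0,0,0.013,0,0,0,-1],[0,0,0.015,0,0,0,-1],[0,0,0.015,0,0,0,-1]])

```text
time: 5.67
ee_pos: [0.4989, -0.0324, -0.0224]
tcp_rot: [-0.0, 0.707, 0.707, -0.0]
ft_force: [-0.3, 0.2, -0.7]
width: 0.0008
finger_force: 0.0
```

```bash
python3 -c "
from h import *
tip()"
```

```text
ee [ 0.4991 -0.0324 -0.0222]
lowest [(309, 289, 0.5, -0.04, 0.009), (309, 288, 0.502, -0.038, 0.009), (311, 287, 0.506, -0.04, 0.011), (308, 289, 0.497, -0.04, 0.011), (307, 290, 0.494, -0.041, 0.011), (308, 288, 0.499, -0.038, 0.012), (310, 288, 0.502, -0.042, 0.012), (306, 290, 0.491, -0.041, 0.014)]
```

Emit:
step_arm(motion=[[0.012,0,0,0,0,0,-1],[0.024,0,0,0,0,0,-1],[0.036,0,0,0,0,0,-1],[0.048,0,0,0,0,0,-1],[0.06,0,0,0,0,0,-1],[0.072,0,0,0,0,0,-1],[0.084,0,0,0,0,0,-1],[0.09,0,0,0,0,0,-1],[0.09,0,0,0,0,0,-1]])

```text
time: 6.47
ee_pos: [0.4994, 0.0592, -0.0219]
tcp_rot: [-0.0, 0.706, 0.708, 0.0]
ft_force: [-0.4, -0.2, 0.2]
width: 0.0006
finger_force: 0.0
```

```bash
python3 - <<'E'
from h import *
st=arm.read_state(); print(st["ee_pos"])
t=arm.snapshot("wrist"); s=arm.snapshot("side"); brown(s)
print([(round(d["confidence"],2),w(s,d["centre"]).round(3)) for d in arm.place_of("side","cone1_mid")])
q=st["tcp_rot"];r=R.from_quat([q[1],q[2],q[3],q[0]])
for d in arm.place_of("wrist","cone1_mid"): print(round(d["confidence"],2),(r.apply((t["hand_eye"]@np.r_[d["centre"],1])[:3])+st["ee_pos"]).round(3))
cv2.imwrite("pics/w2.png",np.hstack([cv2.resize(t["img"],(400,300)),cv2.resize(s["img"][170:320,200:400],None,fx=2,fy=2)])[:,:,::-1])
E
```

```text
[ 0.49937058  0.05917231 -0.02190614]
94 px [313. 190.] mid [0.692 0.172 0.032] range [0.684 0.099 0.025] [0.7   0.245 0.035]
182 px [229. 221.] mid [0.494 0.209 0.033] range [0.442 0.17  0.021] [0.547 0.249 0.036]
26 px [345. 238.] mid [0.644 0.005 0.034] range [ 0.638 -0.002  0.03 ] [0.651 0.016 0.036]
[(0.87, array([0.388, 0.182, 0.017])), (0.55, array([ 0.413, -0.081,  0.018])), (0.51, array([ 0.417, -0.006,  0.017])), (0.38, array([0.499, 0.095, 0.016]))]
0.93 [0.385 0.09  0.021]
0.89 [0.387 0.187 0.019]
0.62 [0.497 0.088 0.016]
```

View pics/w2.png

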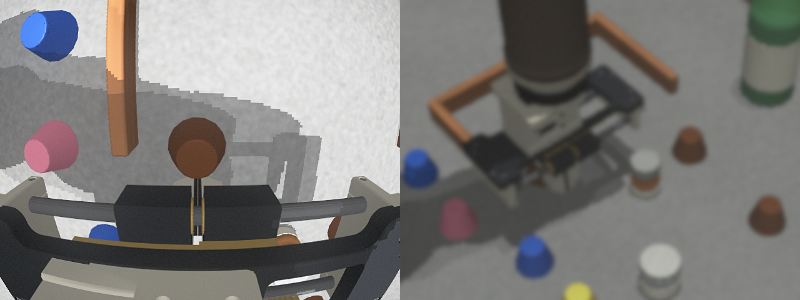

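The wrist view shows the brown cone centred ahead of the fingers, just entering the bay. I'll continue the sweep.

Emit:
step_arm(motion=[[0.012,0,0,0,0,0,-1],[0.024,0,0,0,0,0,-1],[0.036,0,0,0,0,0,-1],[0.048,0,0,0,0,0,-1],[0.06,0,0,0,0,0,-1],[0.072,0,0,0,0,0,-1],[0.084,0,0,0,0,0,-1],[0.092,0,0,0,0,0,-1],[0.096,0,0,0,0,0,-1],[0.096,0,0,0,0,0,-1]])

```text
time: 7.5
ee_pos: [0.4991, 0.155, -0.0221]
tcp_rot: [-0.0, 0.707, 0.708, 0.0]
ft_force: [0.3, -0.1, 0.8]
width: 0.0002
finger_force: 0.0
```

Emit:
step_arm(motion=[[-0.01,0,0,0,0,0,-1],[-0.02,0,-0.02,0,0,0,-1],[-0.02,0,-0.06,0,0,0,-1],[-0.02,0,-0.1,0,0,0,-1],[-0.06,0.04,-0.1,0,0,0,-1],[-0.09,0.06,-0.1,0,0,0,-1],[-0.12,0.09,-0.1,0,0,0,-1],[-0.15,0.12,-0.1,0,0,0,-1],[-0.19,0.15,-0.1,0,0,0,-1],[-0.19,0.15,-0.1,0,0,0,-1]])

```text
time: 8.33
ee_pos: [0.6512, -0.0447, 0.0784]
tcp_rot: [0.002, 0.709, 0.705, -0.001]
ft_force: [-0.0, -1.0, -0.8]
width: 0.0006
finger_force: 0.0
```

```bash
python3 - <<'E'
from h import *
print(arm.read_state()["ee_pos"])
for c in ("top","side"):
    s=arm.snapshot(c); print(c); brown(s)
    cv2.imwrite(f"pics/{c}3.png",s["img"][:,:,::-1])
    for n in ("cone1_mid","spice_jar","small_tin"): print(n,[(round(d["confidence"],2),w(s,d["centre"]).round(3)) for d in arm.place_of(c,n)])
E
```

```text
[ 0.65122033 -0.04465704  0.0784096 ]
top
1212 px [236. 244.] mid [0.575 0.175 0.038] range [0.442 0.092 0.01 ] [0.705 0.253 0.041]
66 px [379. 217.] mid [ 0.64  -0.133  0.038] range [ 0.625 -0.143  0.01 ] [ 0.656 -0.125  0.041]
199 px [246. 278.] mid [0.497 0.187 0.038] range [0.478 0.166 0.01 ] [0.516 0.204 0.041]
cone1_mid [(0.75, array([0.498, 0.187, 0.015])), (0.74, array([ 0.416, -0.081,  0.021])), (0.68, array([0.384, 0.181, 0.018])), (0.63, array([ 0.5  , -0.116,  0.   ]))]
spice_jar [(0.18, array([ 0.593, -0.491, -0.001]))]
small_tin [(0.84, array([ 0.496, -0.111,  0.001]))]
side
44 px [308. 186.] mid [0.697 0.205 0.032] range [0.694 0.163 0.028] [0.7   0.247 0.035]
281 px [240. 220.] mid [0.563 0.182 0.033] range [0.442 0.115 0.027] [0.685 0.248 0.036]
43 px [247. 226.] mid [0.494 0.184 0.034] range [0.485 0.175 0.03 ] [0.503 0.193 0.037]
38 px [384. 272.] mid [ 0.642 -0.127  0.034] range [ 0.634 -0.136  0.031] [ 0.649 -0.118  0.036]
cone1_mid [(0.82, array([ 0.413, -0.081,  0.018])), (0.78, array([0.5  , 0.191, 0.016])), (0.57, array([0.377, 0.096, 0.019])), (0.51, array([0.388, 0.183, 0.016])), (0.36, array([0.799, 0.024, 0.   ]))]
spice_jar [(0.6, array([ 0.574, -0.001, -0.003]))]
small_tin [(0.75, array([ 0.5  , -0.11 ,  0.002]))]
```

View pics/top3.png

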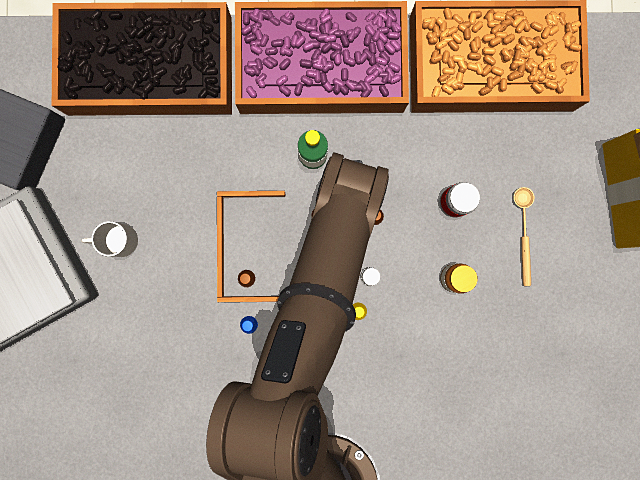

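Cone C is inside at (246,278), and the tin and jar have not moved. Next I'll descend behind cone A.

Emit:
step_arm(motion=[[0,-0.009,0.03,0,0,0,-1],[0,-0.009,0.06,0,0,0,-1],[0,-0.009,0.08,0,0,0,-1],[0,-0.009,0.093,0,0,0,-1],[0,-0.009,0.1,0,0,0,-1],[0,-0.009,0.1,0,0,0,-1]])

```text
time: 9.23
ee_pos: [0.6395, -0.0358, -0.023]
tcp_rot: [-0.001, 0.707, 0.707, -0.001]
ft_force: [-0.7, -0.2, 0.2]
width: 0.0005
finger_force: 0.0
```

```bash
python3 - <<'E'
from h import *
tip()
s=arm.snapshot("side"); P=cloud(s)
m=(P[...,1]>-.06)&(P[...,1]<.1)&(P[...,0]>.69)&(P[...,0]<.77)&(P[...,2]>.05)&(P[...,2]<.25)
print("near bottle max x by y:",[(y,P[m&(abs(P[...,1]-y)<.01)][:,0].max().round(3) if (m&(abs(P[...,1]-y)<.01)).any() else None) for y in (-.05,-.03,-.01)])
E
```

```text
ee [ 0.6403 -0.0361 -0.0218]
lowest [(357, 258, 0.64, -0.044, 0.009), (356, 259, 0.636, -0.044, 0.009), (358, 258, 0.641, -0.046, 0.01), (359, 257, 0.644, -0.046, 0.011), (358, 257, 0.642, -0.045, 0.012), (359, 256, 0.645, -0.044, 0.013), (357, 257, 0.639, -0.044, 0.014), (360, 255, 0.649, -0.044, 0.014)]
near bottle max x by y: [(-0.05, np.float64(0.735)), (-0.03, np.float64(0.736)), (-0.01, np.float64(0.769))]
```

Emit:
step_arm(motion=[[0.012,0,0,0,0,0,-1],[0.024,0,0,0,0,0,-1],[0.036,0,0,0,0,0,-1],[0.048,0,0,0,0,0,-1],[0.06,0,0,0,0,0,-1],[0.072,0,0,0,0,0,-1],[0.084,0,0,0,0,0,-1],[0.093,0,0,0,0,0,-1],[0.093,0,0,0,0,0,-1]])

```text
time: 10.08
ee_pos: [0.64, 0.0604, -0.0223]
tcp_rot: [-0.001, 0.706, 0.708, 0.0]
ft_force: [-0.3, 0.4, -1.0]
width: 0.0003
finger_force: 0.0
```

```bash
cat >> h.py <<'E'
def wr():
    st=arm.read_state(); t=arm.snapshot("wrist"); q=st["tcp_rot"];r=R.from_quat([q[1],q[2],q[3],q[0]]); print(st["ee_pos"])
    for n in ("cone1_mid","spice_jar","oil_bottle"):
        for d in arm.place_of("wrist",n): print(n,round(d["confidence"],2),(r.apply((t["hand_eye"]@np.r_[d["centre"],1])[:3])+st["ee_pos"]).round(3))
E
python3 -c "
from h import *
wr()"
```

```text
[ 0.64004486  0.06037702 -0.0222977 ]
cone1_mid 0.7 [0.499 0.184 0.015]
spice_jar 0.65 [ 0.57  -0.004 -0.001]
```

```bash
python3 - <<'E'
from h import *
t=arm.snapshot("wrist")["img"]; s=arm.snapshot("side")["img"]
cv2.imwrite("pics/w4.png",np.hstack([cv2.resize(t,(400,300)),cv2.resize(s[150:300,240:440],None,fx=2,fy=2)])[:,:,::-1])
E
```

```text
(no output)
```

View pics/w4.png

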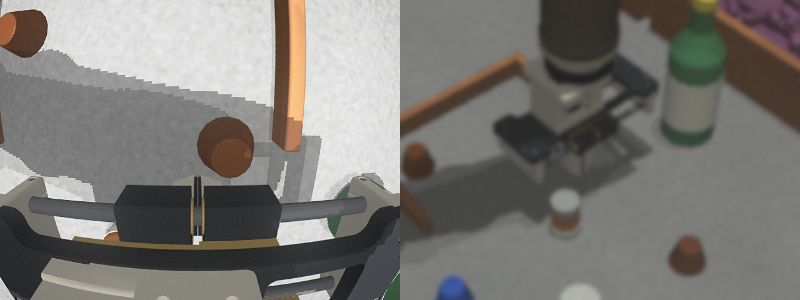

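The wrist view shows cone A drifting right, centred at col 226 against the fingers at col 197, so x≈0.662. I'll back off, turn the broom about 40°, and push it diagonally toward the bay centre, keeping clear of the bottle.

Emit:
step_arm(motion=[[-0.012,0,0,0,0,0,-1],[-0.025,0,0,0,0,0,-1],[-0.025,0,0,0,0,-0.12,-1],[-0.025,0,0,0,0,-0.24,-1],[-0.025,0,0,0,0,-0.36,-1],[-0.025,0,0,0,0,-0.48,-1],[-0.025,0,0,0,0,-0.6,-1],[-0.025,0.01,0,0,0,-0.7,-1],[-0.025,0.025,0,0,0,-0.7,-1],[-0.025,0.04,0,0,0,-0.7,-1]])

```text
time: 11.22
ee_pos: [0.6805, 0.0287, -0.0217]
tcp_rot: [0.0, 0.423, 0.906, -0.0]
ft_force: [-0.5, 0.2, -0.2]
width: 0.0004
finger_force: 0.0
```

```bash
python3 - <<'E'
from h import *
wr(); print(arm.read_state()["ft_force"])
for c in ("side","top"):
    s=arm.snapshot(c); brown(s)
    for n in ("cone1_mid","oil_bottle"): print(n,[(round(d["confidence"],2),w(s,d["centre"]).round(3)) for d in arm.place_of(c,n)])
t=arm.snapshot("wrist")["img"]
cv2.imwrite("pics/w5.png",np.hstack([cv2.resize(t,(400,300)),cv2.resize(arm.snapshot("side")["img"][150:300,240:440],None,fx=2,fy=2)])[:,:,::-1])
E
```

```text
[ 0.68051541  0.02865867 -0.02167314]
spice_jar 0.84 [ 0.571  0.002 -0.002]
[-0.52344911  0.08302753 -0.02980069]
126 px [299. 190.] mid [0.638 0.18  0.034] range [0.577 0.114 0.028] [0.699 0.248 0.037]
188 px [231. 221.] mid [0.508 0.205 0.033] range [0.442 0.162 0.024] [0.575 0.248 0.035]
44 px [247. 226.] mid [0.495 0.182 0.035] range [0.485 0.173 0.029] [0.503 0.191 0.038]
cone1_mid [(0.82, array([ 0.414, -0.002,  0.019])), (0.7, array([0.499, 0.193, 0.018])), (0.62, array([ 0.414, -0.079,  0.02 ])), (0.51, array([0.378, 0.096, 0.02 ])), (0.25, array([ 0.589, -0.484,  0.003]))]
oil_bottle [(0.59, array([0.8  , 0.023, 0.   ]))]
1049 px [231. 239.] mid [0.572 0.182 0.038] range [0.442 0.111 0.01 ] [0.706 0.253 0.041]
193 px [375. 216.] mid [ 0.643 -0.125  0.035] range [ 0.625 -0.143  0.011] [ 0.662 -0.109  0.038]
195 px [246. 278.] mid [0.497 0.185 0.036] range [0.478 0.168 0.01 ] [0.516 0.205 0.039]
cone1_mid [(0.69, array([0.384, 0.183, 0.015])), (0.62, array([0.497, 0.187, 0.019])), (0.51, array([ 0.411, -0.086,  0.02 ])), (0.47, array([ 0.411, -0.003,  0.017])), (0.44, array([ 0.675, -0.317,  0.004])), (0.35, array([ 0.489, -0.317,  0.001]))]
oil_bottle [(0.66, array([0.498, 0.187, 0.016])), (0.58, array([0.793, 0.021, 0.003]))]
```

View pics/w5.png

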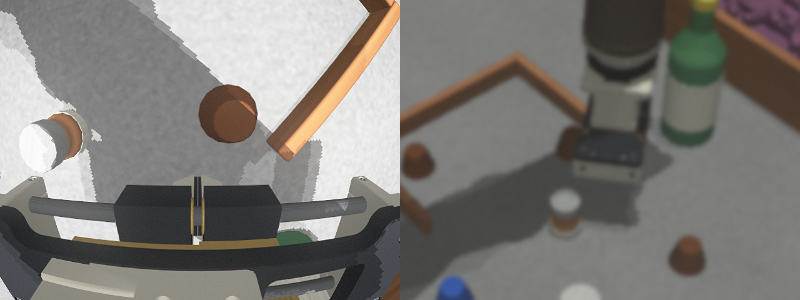

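Cone A sits about 23 mm to the tool's right of the fingers and the bottle is clear. I'll shift sideways, then push diagonally.

Emit:
step_arm(motion=[[0.012,0.008,0,0,0,0,-1],[0.014,0.021,0,0,0,0,-1],[0.022,0.021,0,0,0,0,-1],[0.033,0.021,0,0,0,0,-1],[0.044,0.021,0,0,0,0,-1],[0.055,0.021,0,0,0,0,-1],[0.066,0.021,0,0,0,0,-1],[0.077,0.021,0,0,0,0,-1],[0.087,0.021,0,0,0,0,-1],[0.087,0.021,0,0,0,0,-1]])

```text
time: 12.65
ee_pos: [0.6383, 0.1147, -0.0221]
tcp_rot: [-0.001, 0.421, 0.907, 0.0]
ft_force: [-0.1, 0.5, -0.3]
width: 0.0001
finger_force: 0.0
```

```bash
python3 - <<'E'
from h import *
wr(); print(arm.read_state()["ft_force"])
s=arm.snapshot("side")
print([(round(d["confidence"],2),w(s,d["centre"]).round(3)) for n in ("cone1_mid","oil_bottle") for d in arm.place_of("side",n)])
t=arm.snapshot("wrist")["img"]
cv2.imwrite("pics/w6.png",np.hstack([cv2.resize(t,(400,300)),cv2.resize(s["img"][150:300,240:440],None,fx=2,fy=2)])[:,:,::-1])
E
```

```text
[ 0.63826262  0.11473382 -0.02211618]
spice_jar 0.81 [ 0.572 -0.003  0.   ]
[ 0.11546488  0.30751583 -0.46708811]
[(0.88, array([ 0.414, -0.001,  0.017])), (0.77, array([0.386, 0.182, 0.017])), (0.74, array([0.375, 0.097, 0.022])), (0.56, array([ 0.413, -0.079,  0.019])), (0.52, array([0.497, 0.191, 0.015])), (0.17, array([ 0.492, -0.318,  0.002])), (0.95, array([ 0.797,  0.024, -0.   ]))]
```

View pics/w6.png

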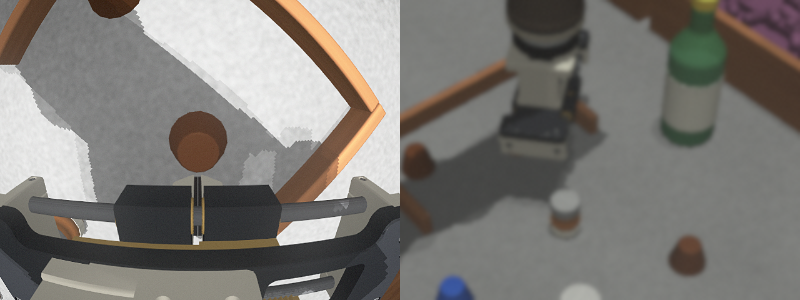

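Emit:
step_arm(motion=[[0.012,0,0,0,0,0,-1],[0.024,0,0,0,0,0,-1],[0.036,0,0,0,0,0,-1],[0.04,0,0,0,0,0,-1],[0.03,0,0,0,0,0,-1],[0.02,0,-0.02,0,0,0,-1],[0.02,0,-0.06,0,0,0,-1],[0.02,0,-0.1,0,0,0,-1],[0.02,0,-0.12,0,0,0,-1],[0.02,0,-0.12,0,0,0,-1]])

```text
time: 13.88
ee_pos: [0.6313, 0.1265, 0.1037]
tcp_rot: [0.003, 0.422, 0.906, 0.003]
ft_force: [0.6, -0.8, 0.3]
width: 0.0004
finger_force: 0.0
```

Emit:
step_arm(motion=[[-0.02,-0.015,0,0,0,0.12,-1],[-0.05,-0.037,0,0,0,0.24,-1],[-0.08,-0.059,0,0,0,0.36,-1],[-0.11,-0.082,0,0,0,0.48,-1],[-0.14,-0.104,0,0,0,0.6,-1],[-0.17,-0.126,0,0,0,0.698,-1],[-0.2,-0.149,0,0,0,0.698,-1],[-0.23,-0.171,0,0,0,0.698,-1],[-0.248,-0.184,0,0,0,0.698,-1],[-0.248,-0.184,0,0,0,0.698,-1]])

```text
time: 14.72
ee_pos: [0.6448, -0.1902, 0.0979]
tcp_rot: [0.002, 0.709, 0.705, -0.002]
ft_force: [-0.9, -0.0, -0.9]
width: -0.0001
finger_force: 0.0
```

```bash
python3 - <<'E'
from h import *
wr()
for c in ("side","top"):
    s=arm.snapshot(c); print(c); brown(s)
    for n in ("cone1_mid","oil_bottle","spice_jar"): print(n,[(round(d["confidence"],2),w(s,d["centre"]).round(3)) for d in arm.place_of(c,n)])
E
```

```text
[ 0.64480148 -0.19017524  0.09788883]
cone1_mid 0.93 [ 0.419 -0.084  0.018]
cone1_mid 0.67 [ 0.411 -0.001  0.022]
side
35 px [306. 185.] mid [0.695 0.203 0.032] range [0.693 0.162 0.028] [0.698 0.245 0.035]
273 px [238. 225.] mid [0.541 0.172 0.033] range [0.442 0.095 0.024] [0.64  0.25  0.036]
27 px [283. 212.] mid [0.587 0.168 0.034] range [0.579 0.16  0.032] [0.595 0.177 0.037]
38 px [247. 226.] mid [0.494 0.184 0.035] range [0.486 0.175 0.031] [0.502 0.192 0.037]
cone1_mid [(0.71, array([ 0.415, -0.002,  0.017])), (0.71, array([ 0.642, -0.122,  0.02 ])), (0.66, array([0.497, 0.194, 0.016])), (0.66, array([0.387, 0.184, 0.017])), (0.64, array([0.376, 0.093, 0.018])), (0.56, array([ 0.412, -0.082,  0.019])), (0.24, array([ 0.589, -0.485,  0.002]))]
oil_bottle [(0.77, array([0.797, 0.025, 0.001])), (0.29, array([0.495, 0.19 , 0.019]))]
spice_jar [(0.91, array([0.572, 0.003, 0.   ]))]
top
1085 px [236. 245.] mid [0.573 0.177 0.038] range [0.442 0.092 0.01 ] [0.706 0.254 0.041]
190 px [375. 216.] mid [ 0.642 -0.125  0.036] range [ 0.623 -0.143  0.01 ] [ 0.662 -0.107  0.039]
198 px [253. 239.] mid [0.589 0.169 0.036] range [0.571 0.149 0.01 ] [0.61  0.187 0.039]
195 px [246. 278.] mid [0.497 0.186 0.038] range [0.478 0.166 0.011] [0.514 0.205 0.041]
cone1_mid [(0.77, array([ 0.411, -0.004,  0.018])), (0.66, array([0.384, 0.184, 0.015])), (0.63, array([0.376, 0.095, 0.021])), (0.57, array([0.498, 0.187, 0.016]))]
oil_bottle [(0.68, array([0.795, 0.021, 0.001]))]
spice_jar [(0.55, array([ 0.573,  0.004, -0.001]))]
```

Emit:
step_arm(motion=[[0.005,-0.002,0.04,0,0,0,-1],[0.005,-0.002,0.075,0,0,0,-1],[0.005,-0.002,0.1,0,0,0,-1],[0.005,-0.002,0.115,0,0,0,-1],[0.005,-0.002,0.12,0,0,0,-1],[0.005,-0.002,0.12,0,0,0,-1]])

```text
time: 15.82
ee_pos: [0.6435, -0.176, -0.0232]
tcp_rot: [-0.001, 0.706, 0.708, -0.001]
ft_force: [0.6, -0.3, 1.8]
width: 0.0008
finger_force: 0.0
```

Emit:
step_arm(motion=[[0.012,0,0,0,0,0,-1],[0.024,0,0,0,0,0,-1],[0.036,0,0,0,0,0,-1],[0.048,0,0,0,0,0,-1],[0.06,0,0,0,0,0,-1],[0.072,0,0,0,0,0,-1],[0.084,0,0,0,0,0,-1],[0.09,0,0,0,0,0,-1],[0.09,0,0,0,0,0,-1]])

```text
time: 16.57
ee_pos: [0.6444, -0.0833, -0.0221]
tcp_rot: [-0.001, 0.705, 0.709, 0.0]
ft_force: [1.0, 0.5, 0.1]
width: 0.0008
finger_force: 0.0
```

```bash
cat >> h.py <<'E'
def lat():
    "sugar cone in front of the fingers, in the wrist picture: columns against the finger seam (394), 57*1.6 px = 44 mm"
    t=arm.snapshot("wrist")["img"]; h=cv2.cvtColor(t,cv2.COLOR_RGB2HSV)
    m=((h[...,0]<14)&(h[...,1]>90)&(h[...,2]<140)).astype(np.uint8)[:int(480*.595)]
    n,l,st,c=cv2.connectedComponentsWithStats(m)
    for i in range(1,n):
        if st[i,4]>1500: x,y,ww,hh,a=st[i]; print("box",x,y,ww,hh,"offset mm",round((x+ww/2-315)*44/91.,1))
E
python3 - <<'E'
from h import *
st=arm.read_state(); print(st["ee_pos"]); lat()
s=arm.snapshot("top"); brown(s)
s=arm.snapshot("side"); print([(round(d["confidence"],2),w(s,d["centre"]).round(3)) for d in arm.place_of("side","cone1_mid")])
E
```

```text
[ 0.64435374 -0.08330202 -0.02213648]
box 270 188 92 97 offset mm 0.5
1230 px [237. 246.] mid [0.573 0.171 0.037] range [0.442 0.091 0.01 ] [0.705 0.253 0.04 ]
192 px [253. 239.] mid [0.59  0.168 0.037] range [0.571 0.149 0.01 ] [0.607 0.187 0.04 ]
193 px [245. 278.] mid [0.497 0.186 0.037] range [0.478 0.168 0.011] [0.514 0.205 0.04 ]
[(0.89, array([ 0.414, -0.005,  0.017])), (0.85, array([ 0.414, -0.081,  0.016])), (0.85, array([0.378, 0.094, 0.022])), (0.83, array([0.388, 0.184, 0.016])), (0.62, array([0.497, 0.193, 0.015]))]
```

Cone B is centred (offset 0.5 mm). I'll continue with checks along the way.

Emit:
step_arm(motion=[[0.012,0,0,0,0,0,-1],[0.024,0,0,0,0,0,-1],[0.036,0,0,0,0,0,-1],[0.048,0,0,0,0,0,-1],[0.06,0,0,0,0,0,-1],[0.07,0,0,0,0,0,-1],[0.07,0,0,0,0,0,-1]])

```text
time: 17.35
ee_pos: [0.6441, -0.0118, -0.0222]
tcp_rot: [-0.001, 0.705, 0.709, 0.001]
ft_force: [-0.7, -0.2, 0.4]
width: 0.0003
finger_force: 0.0
```

```bash
python3 -c "
from h import *
lat()"
```

```text
box 433 0 46 82 offset mm 68.2
box 269 188 93 97 offset mm 0.2
```

Emit:
step_arm(motion=[[0.012,0,0,0,0,0,-1],[0.024,0,0,0,0,0,-1],[0.036,0,0,0,0,0,-1],[0.048,0,0,0,0,0,-1],[0.06,0,0,0,0,0,-1],[0.07,0,0,0,0,0,-1],[0.07,0,0,0,0,0,-1]])

```text
time: 17.98
ee_pos: [0.6438, 0.0579, -0.0222]
tcp_rot: [-0.001, 0.705, 0.709, 0.001]
ft_force: [0.6, 1.0, 0.2]
width: 0.0001
finger_force: 0.0
```

```bash
python3 -c "
from h import *
lat()"
```

```text
box 428 0 28 249 offset mm 61.4
box 153 15 95 92 offset mm -55.4
box 0 19 72 77 offset mm -134.9
box 269 189 92 96 offset mm 0.0
```

Emit:
step_arm(motion=[[0.012,0,0,0,0,0,-1],[0.024,0,0,0,0,0,-1],[0.036,0,0,0,0,0,-1],[0.048,0,0,0,0,0,-1],[0.06,0,0,0,0,0,-1],[0.07,0,0,0,0,0,-1],[0.07,0,0,0,0,0,-1],[0.06,0,0,0,0,0,-1],[0.05,0,0,0,0,0,-1]])

```text
time: 18.78
ee_pos: [0.6437, 0.103, -0.0221]
tcp_rot: [0.0, 0.706, 0.708, -0.0]
ft_force: [0.3, -0.5, -0.1]
width: -0.0
finger_force: 0.0
```

Emit:
step_arm(motion=[[0,0,-0.04,0,0,0,-1],[0,0,-0.08,0,0,0,-1],[0,0,-0.12,0,0,0,-1],[0,0,-0.16,0,0,0,-1],[-0.03,-0.03,-0.18,0,0,0,-1],[-0.07,-0.06,-0.18,0,0,0,-1],[-0.11,-0.09,-0.18,0,0,0,-1],[-0.15,-0.12,-0.18,0,0,0,-1],[-0.18,-0.15,-0.18,0,0,0,-1],[-0.18,-0.15,-0.18,0,0,0,-1]])

```text
time: 19.62
ee_pos: [0.4906, -0.0817, 0.1581]
tcp_rot: [-0.0, 0.709, 0.706, -0.0]
ft_force: [0.0, -1.0, -0.2]
width: 0.0006
finger_force: 0.0
```

```bash
python3 - <<'E'
from h import *
for c in ("side","top"):
    s=arm.snapshot(c); print(c); brown(s)
    for n in ("cone1_mid","oil_bottle","spice_jar","small_tin","big_can","honey_jar","mug","spoon"): print(n,[(round(d["confidence"],2),w(s,d["centre"]).round(3)) for d in arm.place_of(c,n)])
cv2.imwrite("pics/end.png",s["img"][:,:,::-1])
E
```

```text
side
297 px [239. 223.] mid [0.538 0.171 0.033] range [0.442 0.094 0.026] [0.634 0.25  0.036]
47 px [247. 226.] mid [0.495 0.185 0.034] range [0.485 0.175 0.029] [0.505 0.195 0.037]
cone1_mid [(0.81, array([ 0.413, -0.004,  0.02 ])), (0.79, array([0.5  , 0.189, 0.014])), (0.75, array([ 0.413, -0.082,  0.017])), (0.7, array([0.385, 0.182, 0.018])), (0.66, array([0.377, 0.095, 0.019]))]
oil_bottle [(0.85, array([ 0.796,  0.026, -0.002]))]
spice_jar [(0.77, array([ 0.573,  0.002, -0.001]))]
small_tin [(0.56, array([ 0.5  , -0.108,  0.004]))]
big_can [(0.64, array([ 0.674, -0.314,  0.001]))]
honey_jar [(0.97, array([ 0.491, -0.319,  0.002]))]
mug [(0.93, array([0.588, 0.489, 0.001]))]
spoon [(0.96, array([ 0.592, -0.486,  0.002]))]
top
1303 px [238. 246.] mid [0.573 0.173 0.037] range [0.442 0.091 0.01 ] [0.705 0.253 0.04 ]
195 px [257. 218.] mid [0.641 0.158 0.037] range [0.621 0.141 0.011] [0.66  0.177 0.04 ]
191 px [253. 239.] mid [0.589 0.169 0.037] range [0.573 0.149 0.01 ] [0.61  0.187 0.04 ]
192 px [246. 278.] mid [0.496 0.185 0.037] range [0.478 0.166 0.011] [0.516 0.205 0.04 ]
cone1_mid [(0.78, array([ 0.413, -0.004,  0.02 ])), (0.76, array([0.498, 0.19 , 0.018])), (0.73, array([0.377, 0.095, 0.02 ])), (0.59, array([0.386, 0.184, 0.016]))]
oil_bottle [(0.85, array([0.795, 0.022, 0.003]))]
spice_jar [(0.48, array([ 0.575,  0.002, -0.002]))]
small_tin []
big_can [(0.81, array([ 0.674, -0.321,  0.   ]))]
honey_jar [(0.61, array([ 0.492, -0.317, -0.001])), (0.59, array([0.793, 0.021, 0.   ])), (0.45, array([0.499, 0.189, 0.015])), (0.35, array([0.593, 0.485, 0.002]))]
mug [(0.64, array([0.591, 0.482, 0.002]))]
spoon [(0.59, array([ 0.591, -0.489,  0.   ]))]
```

View pics/end.png

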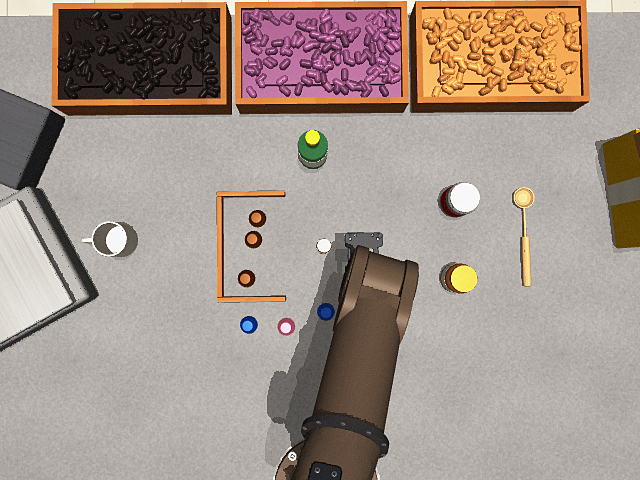

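All three brown cones, at (257,218), (253,239) and (246,278), lie inside the bay. No bystander has moved, and the arm is clear.

```bash
python3 -c "
from h import *
print(arm.hand_in())"
```

```text
the job is handed in; nothing more can be done
None
```

All three brown sugar cones are swept into the bay and the job is handed in at about 20 s of the 58 s allowed; the last pictures showed every bystander where it began, but the hand-in returned no verdict.

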